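Find the high spot of a turned wheel with the dial gauge

TASK

Slide the dial gauge up to the wooden wheel until its plunger is pressed in about halfway (the red hand near mid-scale), then turn the wheel under the plunger to find the highest spot of its rim - there is also a lesser bump - and leave the wheel with the plunger resting on that highest spot. Do not touch the plunger yourself or jam it against its end stop, and do not shift the other things lying about.

Things in the scene. Friction and masses are not known exactly. Their poses are not given: they have to be found in the camera images.
- rig: Fixed plywood checking board, 240 x 420 x 18 mm, lying anywhere and turned; origin on the table below it, y axis along the gauge slide from gauge to wheel, z up. It carries a wooden wheel on a vertical spindle at y = +90 mm and a dial gauge on a slide along y; a loose spanner and collar lie on it.
- wheel_axis (a point): Point on the wheel's vertical spindle axis, 62.5 mm above the table. The wheel's rim is 50 to 75 mm above the table, radius 70 mm where true, with two bumps: the highest reaches 74 mm and is 54 degrees wide at its foot, the lesser 72 mm and 41 degrees. Where they lie is hidden and differs each time; at the start the highest does not face the plunger.
- faceplate: Steel faceplate, 104 mm diameter, top 81 mm above the table, clamped on the wheel and turning with it about z without end both ways; it stays where left (drag 0.12 N m, 3 N at the handle). Origin on the spindle axis 50 mm above the table; x axis towards the handle. A 26 mm nut stands 10 mm high at its centre.
- handle (a point): Grip point on the axis of the black upright turning handle of the faceplate: round, 18 mm diameter, 81 to 137 mm above the table, 40 mm from the spindle axis; this point is 117 mm above the table. The handle spins freely on its own pin, so a gripper can hold it and carry it round a 40 mm radius circle without turning.
- gauge_grip (a point): Grip point on the axis of the red post that moves the gauge: 20 x 20 mm, sides along rig x and y, top 132 mm, this point 115 mm above the table. The gauge slides at most 55 mm towards the wheel (rig +y), drag 8 N, and stays where left. Its dial, 64 mm diameter, face up, top 77 mm above the table, is centred 65 mm ahead (+y) of the post.
- tip (a point): End of the brass ball tip (6 mm) of the gauge's plunger, 62.5 mm above the table, pointing along rig +y straight at the spindle axis; 130 mm ahead (+y) of the red post's axis when not pressed. It starts untouched, 80 to 100 mm from the spindle axis. Resting on the rim it sinks in about 0.5 mm, so on the summit it stands 73.5 mm from the axis.
- plunger: The sprung plunger, moving along rig y with the gauge; it can be pressed back 12 mm to its end stop; the spring gives 1.2 N at the start of travel and 3.6 N at the end. Origin under the dial's centre, 62.5 mm above the table.
- needle (a joint): Reading of the dial's red hand, rad: 0 untouched, growing clockwise by 0.25 rad for every 1 mm that the plunger is pressed in; 3.0 at the plunger's end stop, 1.5 at mid-scale. At 0 the hand points away from the wheel (rig -y), at 1.5 across to rig -x, at 3.0 nearly at the wheel. Ticks every half millimetre, long ones every 2 mm.
- spanner: Bystander: loose steel spanner, 140 mm, lying on the board beside the slide on its +x side.
- collar: Bystander: loose steel collar, 36 mm diameter, 12 mm high, lying on the board on the -x side.
- glue: Bystander: white plastic glue bottle, 68 mm diameter, 150 mm high, origin at its foot.
- tape: Bystander: black tape measure, 65 x 65 x 36 mm, origin at its underside.
- offcut: Bystander: dark wood offcut, 130 x 60 x 40 mm, origin at its underside.
- clamp: Bystander: bar clamp lying flat, 240 mm long, 25 mm high, red handle; origin at the middle of its bar.
- screwdriver: Bystander: screwdriver with green handle, 200 mm, lying flat.

How it is judged:
By the outcome, as a careful person would: the job done as asked, in the order asked, and still so for the second after the job is handed in, with the robot touching nothing.
It also fails if it takes over 72 s, if anything falls off the work surface, if the arm or the gripper's body presses on something with over 40 N, if the wrist force passes 120 N, or if a joint passes its speed limit or range.

ROBOT

A 6-joint arm with a two-finger parallel gripper is mounted at the origin on the work surface. World frame = base frame: x ahead of the robot, y to its left, z up, the work surface at z = 0. Lengths are in m, angles in degrees, forces in N, time in s.
With the tool pointing down it reaches from about 0.325 to 0.9 m from the base axis. Payload 3.5 kg.
Tool frame: the origin (TCP) lies midway between the tips of the shut fingers; the grasp point (between the pads) lies 19 mm behind it; z points along the fingers, y is the direction in which the jaws open and shut (so a half turn about z gives the same grasp; the last joint's range is limited). The gripper opens to 85 mm and grips with 20 to 120 N. Pads are 22 mm wide; open, the fingers measure 114 mm over their backs; the gripper's body (76 mm by 85 mm) begins 54 mm behind the grasp point. The pads swing forward as they close: fully open they stand 13 mm farther back than shut.
Start: joints at [-71.585, 15.837, -1.513, 72.651, 0, 84.076], TCP at [0.258, -0.569, 0.195] pointing down, gripper open.
Joint ranges: [-178.77, 178.77], [-48.84, 107.48], [-61.69, 71.31], [-111.58, 123.2], [-90, 87.43], [-180, 180]. Speed limits (degrees/s): [147.25, 147.25, 180, 180, 180, 180].

INTERFACE

Orientations are given as a 3x3 rotation matrix whose columns are the frame's x, y, z axes.
In Python, from bench import robot, viewer gives the robot as it stands. The module is installed in compiled form; this text tells all that it offers.
- The arm moves only by the tool apply_moves, never from a script. Its argument "plan" is a list of rows, each a list of 2 entries, a list of its own where there are three numbers: the shift along the tool's x, y, z in m, then the turn, a rotation vector about the tool's x, y, z in rad. In form: [[[x, y, z], [wx, wy, wz]], ...]. A call has exactly 8 rows; each row shifts and turns the pose as measured when the row begins, along the tool's axes as they then stand; what a row does not reach is not made up. A row lasts 1/8 s, in which the tool goes at most 62.5 mm and 10.7 degrees, less where a joint would pass 70% of its speed; a pose out of reach is approached as far as the arm can. A call with a gripper value outside its range is refused whole. "hand" is the finger opening in m, from 0 to 0.0854, set as the call begins (left out, the last holds). The fingers move at their own pace and stop on an object; "squeeze" is the grip in N (left out, the last holds). Time passes only in rows, so rows that do not move let the fingers close, or fill a call up. It gives the time, the measured TCP pose, the force and the opening at its end, in the units of the state.
- robot.read_state(): the state, without advancing time (a new reading comes with each control period).
- viewer.grab_frame(name): name is "scene" or "side" or "wrist"; returns a dict with "img" (420x560x3 uint8, red, green, blue), "depth" (420x560 float32, m along the optical axis (not along the pixel's ray), 0 where there is no reading), "K" (3x3 intrinsics, pixels), "xyz" and "orientation" of the camera in the world; the wrist camera has in their place "hand_eye" (4x4, takes a point from camera to tool coordinates, whose origin is the TCP and whose axes are the flange's). Camera axes: x right, y down, z forward; pixel columns grow to the right and rows downward; lengths in m; the calibration is good to about 2 mm. A picture is of the moment at which its call begins: read the wrist's pose just before it.
- robot.sign_off(): hands the job in, once; it reports no verdict.
The state is a dict: "time_s": time; "qpos": joint angles; "qvel": joint speeds; "joint_torque": joint torques, N m; "tool_pos": TCP position; "tcp_rot": TCP orientation; "contact_force": force on the tool from outside, world axes, zero at the start; "wrist_torque": the same for the moment, N m; "finger_gap": opening from 0.0 (shut) to 1.0 (fully open).
Only numpy, scipy, OpenCV 4.12 (cv2) and the standard library are available. Lean on these libraries where they do the work, as an engineer would, in place of code of your own. Each camera call takes 0.05 s, during which the arm holds its last target. There are 200 camera calls.

## Working session

There is one attempt and no reset: what is moved stays moved. The work goes in short steps, Python scripts to look and compute and a tool call to move; the robot and the scene stay as the last step left them, time stands still between calls to the robot, and variables do not carry over. Pictures are saved under pics/ and viewed, about 8 in all and at most 12, crops included, and the job is handed in when it is done.

Besides the shell and the picture viewer there is one more tool, called after "Request:" as a command line: name --argument value ..., lists and objects as JSON in quotes. apply_moves: Moves the arm, as the interface text tells. Its arguments: {"type":"object","properties":{"plan":{"type":"array"},"hand":{"type":"number"},"squeeze":{"type":"number"}},"required":["plan"]}

```bash
mkdir -p pics; cat > h.py <<'E'
import numpy as np, cv2
from bench import robot, viewer
def grab(n):
    s=robot.read_state(); f=viewer.grab_frame(n)
    if 'hand_eye' in f:
        T=np.eye(4);T[:3,:3]=np.array(s['tcp_rot']).reshape(3,3);T[:3,3]=s['tool_pos'];T=T@np.array(f['hand_eye'])
        R,o=T[:3,:3],T[:3,3]
    else: R,o=np.array(f['orientation']).reshape(3,3),np.array(f['xyz'])
    f['R'],f['o']=R,o
    return f
def cloud(f):
    K=f['K'];d=f['depth'];v,u=np.mgrid[:d.shape[0],:d.shape[1]]
    P=np.stack([(u-K[0,2])/K[0,0]*d,(v-K[1,2])/K[1,1]*d,d],-1)
    return P@f['R'].T+f['o']
def ray(f,uv,z):
    K=f['K'];uv=np.atleast_2d(uv).astype(float)
    d=np.c_[(uv[:,0]-K[0,2])/K[0,0],(uv[:,1]-K[1,2])/K[1,1],np.ones(len(uv))]@f['R'].T
    return f['o']+d*((z-f['o'][2])/d[:,2])[:,None]
def proj(f,P):
    c=(np.atleast_2d(P)-f['o'])@f['R'];K=f['K'];return c[:,:2]/c[:,2:]*[K[0,0],K[1,1]]+[K[0,2],K[1,2]]
def save(n,im): cv2.imwrite('pics/'+n,cv2.cvtColor(im,cv2.COLOR_RGB2BGR))
E
python3 - <<'E'
from h import *
fs=[grab(n) for n in('scene','side')]
for f in fs: print(f['o'],f['R'][:,2],f['K'][0,0])
save('a.png',cv2.resize(np.vstack([f['img'] for f in fs]),(400,600)) if 0 else fs[0]['img'])
save('b.png',fs[1]['img'])
for f in fs:
    P=cloud(f);h=cv2.cvtColor(f['img'],cv2.COLOR_RGB2HSV)
    m=((h[...,0]<8)|(h[...,0]>172))&(h[...,1]>140)&(h[...,2]>70)
    n,l,st,c=cv2.connectedComponentsWithStats(m.astype('uint8'))
    for i in range(1,n):
        if st[i,4]>25:
            p=P[l==i];print(st[i],c[i].round(),np.median(p,0).round(3),p.min(0).round(3),p.max(0).round(3))
print({k:v for k,v in robot.read_state().items()})
E
```

```text
[ 1.08985041 -0.59103184  0.92357129] [-0.46535001  0.50738214 -0.72526735] 391.43885859144234
[ 0.48368359 -0.73638558  0.91002756] [ 0.06181777  0.66239352 -0.74660122] 390.0864611571603
[205  12  15  47 276] [213.  35.] [-0.444  0.567  0.125] [-0.458  0.531  0.013] [-0.433  0.597  0.231]
[200  16   5  17  32] [202.  23.] [-0.446  0.51   0.197] [-0.451  0.503  0.156] [-0.437  0.516  0.23 ]
[156  50   7  16  41] [159.  59.] [-0.444  0.251  0.115] [-0.452 -0.084  0.084] [0.165 0.263 0.462]
[324 110  16  13  86] [331. 116.] [0.295 0.551 0.02 ] [ 0.238 -0.591 -0.004] [1.09  0.603 0.924]
[ 411  120   89   81 4522] [455. 159.] [0.814 0.551 0.087] [ 0.543 -0.591 -0.424] [1.09  1.608 0.924]
[266 226   8  24 161] [269. 237.] [ 0.612 -0.128  0.105] [ 0.596 -0.591  0.058] [ 1.09  -0.11   0.924]
[370 240  14  17  93] [377. 248.] [0.826 0.092 0.046] [ 0.81  -0.591  0.027] [1.09  0.125 0.924]
[377 247  27  19 184] [389. 256.] [0.859 0.097 0.041] [ 0.839 -0.591  0.024] [1.09  0.128 0.924]
[396 258  17  16 122] [405. 266.] [0.915 0.088 0.046] [0.904 0.062 0.026] [0.925 0.125 0.057]
[385 260  12  1
[... 1056 characters left out ...]
e+01,
        1.00985037e-03,  8.40753759e+01]), 'qvel': array([-0.05264582,  0.03012039,  0.30677089, -0.02750818,  0.01305054,
        0.03599234]), 'joint_torque': array([ 2.96177332e-04, -4.46708035e+01,  2.96128428e+01,  8.50079785e-03,
       -6.05712762e-05,  4.12457082e-07]), 'tool_pos': array([ 0.25732488, -0.5687077 ,  0.19386929]), 'tcp_rot': array([[ 9.11125811e-01,  4.12127858e-01, -6.21241251e-04],
       [ 4.12128264e-01, -9.11123812e-01,  1.92179582e-03],
       [ 2.25997898e-04, -2.00702885e-03, -9.99997960e-01]]), 'contact_force': array([-0.34135717, -0.64657437, -0.20651396]), 'wrist_torque': array([ 0.06210628, -0.04294914, -0.01377952]), 'finger_gap': 0.9981970951757086}
```

View pics/a.png

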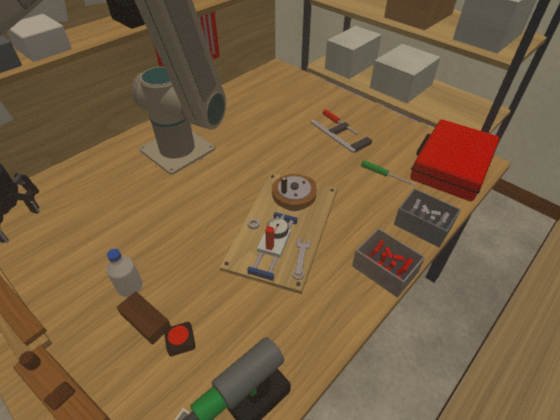

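View pics/b.png

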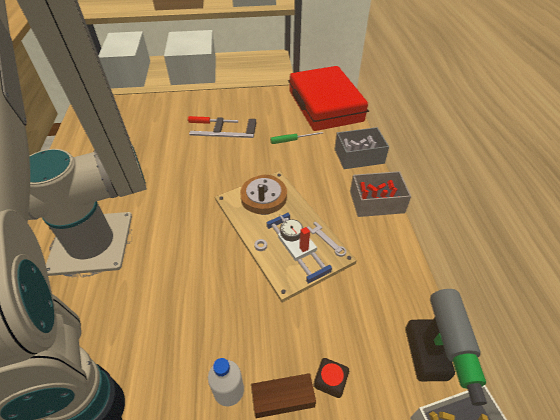

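The scene view shows the wheel at (294,190) with its handle at (284,185), the red post at (269,238), the dial at (278,227), the spanner at (302,258) and the collar at (254,224). The side view has the wheel at (264,193), the post at (304,240) and the dial at (291,230).

```bash
python3 - <<'E'
from h import *
for n in('scene','side'):
    f=grab(n);P=cloud(f);h=cv2.cvtColor(f['img'],cv2.COLOR_RGB2HSV)
    box=(P[...,0]>.3)&(P[...,0]<.8)&(P[...,1]>-.3)&(P[...,1]<.3)
    m=((h[...,0]<8)|(h[...,0]>172))&(h[...,1]>140)&box
    m[:, :250]=0
    p=P[m&(P[...,2]>.085)&(P[...,2]<.2)]
    print(n,'post',len(p),p.mean(0).round(4),p[:,2].max())
    q=box&(P[...,2]>.04)&(P[...,2]<.088)&(P[...,1]>-.06)
    (c,r)=cv2.minEnclosingCircle(P[q][:,:2].astype('float32'));print('wheel',np.round(c,4),r,q.sum())
    fp=box&(P[...,2]>.074)&(P[...,2]<.088)&(P[...,1]>-.06)&(h[...,1]<70)
    (c,r)=cv2.minEnclosingCircle(P[fp][:,:2].astype('float32'));print('plate',np.round(c,4),r,fp.sum())
    hd=box&(P[...,2]>.095)&(P[...,2]<.15)&(P[...,1]>-.06); p=P[hd];print('handle',p.mean(0).round(4),p[:,2].max(),hd.sum())
    bl=box&(h[...,0]>100)&(h[...,0]<130)&(h[...,1]>70);k,l,st,ce=cv2.connectedComponentsWithStats(bl.astype('uint8'))
    for i in range(1,k):
        if st[i,4]>20: print('blue',ce[i].round(),P[l==i].mean(0).round(3))
E
```

```text
scene post 117 [ 0.6109 -0.1253  0.1148] 0.1340052819687293
wheel [0.6443 0.1402] 0.21731272339820862 1631
plate [0.6666 0.1285] 0.21114009618759155 508
handle [0.5072 0.0408 0.1205] 0.13888657723697484 75
blue [290. 217.] [0.566 0.01  0.039]
blue [260. 271.] [ 0.639 -0.19   0.039]
side post 138 [ 0.6064 -0.1263  0.1173] 0.13552319862205087
wheel [0.6494 0.1342] 0.21792766451835632 1861
plate [0.6725 0.1206] 0.21447722613811493 738
handle [0.5048 0.0411 0.1222] 0.14343722634746592 88
blue [286. 215.] [0.574 0.015 0.042]
blue [273. 220.] [ 0.536 -0.002  0.042]
blue [319. 272.] [ 0.639 -0.19   0.042]
```

Request:
apply_moves --plan '[[[0,0,-0.06],[0,0,0]],[[0,0,-0.06],[0,0,0]],[[0.03,-0.02,-0.04],[0,0,0]],[[0.05,-0.032,0],[0,0,0]],[[0.05,-0.032,0],[0,0,0]],[[0.05,-0.032,0],[0,0,0]],[[0.05,-0.032,0],[0,0,0]],[[0.05,-0.032,0],[0,0,0]]]'

```text
time_s: 1.2
tool_pos: [0.4417, -0.284, 0.3566]
tcp_rot: [[0.915, 0.404, -0.0], [0.404, -0.915, 0.009], [0.003, -0.008, -1.0]]
contact_force: [0.2, -0.5, 0.3]
finger_gap: 0.999
```

```bash
python3 -c "
from h import *
print(viewer.grab_frame('wrist')['hand_eye'].round(3))"
```

```text
[[ 0.001 -0.959 -0.282  0.072]
 [ 1.     0.001  0.001  0.   ]
 [-0.001 -0.282  0.959 -0.179]
 [ 0.     0.     0.     1.   ]]
```

Request:
apply_moves --plan '[[[0.045,-0.033,0],[0,0,0]],[[0.045,-0.033,0],[0,0,0]],[[0.045,-0.033,0],[0,0,0]],[[0.045,-0.033,0],[0,0,0]],[[0.045,-0.033,0],[0,0,0]],[[0.03,-0.03,0],[0,0,0]],[[0.015,-0.01,0],[0,0,0]],[[0,0,0],[0,0,0]]]'

```text
time_s: 2.25
tool_pos: [0.6104, 0.0277, 0.3589]
tcp_rot: [[0.911, 0.412, 0.0], [0.412, -0.911, 0.013], [0.005, -0.011, -1.0]]
contact_force: [0.3, -0.0, 0.6]
finger_gap: 0.995
```

```bash
python3 - <<'E'
from h import *
f=grab('wrist');save('c.png',f['img']);np.save('c.npy',cloud(f));print(f['o'],f['K'][0,0])
P=cloud(f);h=cv2.cvtColor(f['img'],cv2.COLOR_RGB2HSV)
m=((h[...,0]<8)|(h[...,0]>172))&(h[...,1]>140)&(P[...,2]>.125)&(P[...,2]<.14)
v,u=np.nonzero(m);print('post top',m.sum(),cv2.minAreaRect(np.c_[ray(f,np.c_[u,v],.132)[:,:2]].astype('float32')))
pl=(abs(P[...,2]-.081)<.005)&(h[...,1]<60)
k,l,st,ce=cv2.connectedComponentsWithStats(pl.astype('uint8'))
for i in range(1,k):
    if st[i,4]>100:
        v,u=np.nonzero(l==i);print(st[i],cv2.minEnclosingCircle(ray(f,np.c_[u,v],.081)[:,:2].astype('float32')))
hd=(P[...,2]>.13)&(P[...,2]<.145)&~m
k,l,st,ce=cv2.connectedComponentsWithStats(hd.astype('uint8'))
for i in range(1,k):
    if st[i,4]>20:
        v,u=np.nonzero(l==i);print('high',st[i],cv2.minEnclosingCircle(ray(f,np.c_[u,v],.137)[:,:2].astype('float32')))
E
```

```text
[0.67575926 0.05503578 0.5388142 ] 365.0484499919878
post top 303 ((0.6072227954864502, -0.11702381819486618), (0.02090095356106758, 0.02120896987617016), 24.619834899902344)
[ 171  171   79   76 4054] ((0.5127596259117126, 0.08569623529911041), 0.052058372646570206)
high [222 233  15  16 187] ((0.505924642086029, 0.0476110614836216), 0.009886854328215122)
```

View pics/c.png

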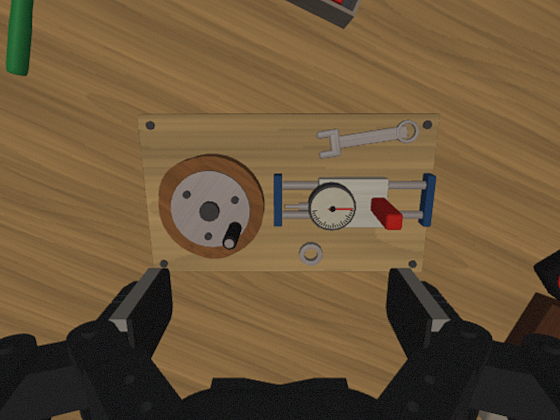

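The wrist view gives the dial at (332,207) with its hand at zero, the post top at (393,222), the plate centre at (210,210), and the handle top at (230,242). The ray-cast positions agree with the given sizes: plate radius 52 mm, post 21 mm, handle 10 mm. Next I go to the post.

Request:
apply_moves --plan '[[[-0.02,0.04,0.02],[-0.012,-0.005,-0.01]],[[-0.02,0.045,0.02],[0,0,0]],[[-0.02,0.04,0.03],[0,0,0]],[[-0.0025,0.0055,0.04],[0,0,0]],[[0,0,0.04],[0,0,0]],[[0,0,0.02],[0,0,0]],[[0,0,0],[0,0,0]],[[0,0,0],[0,0,0]]]'

```text
time_s: 3.3
tool_pos: [0.6025, -0.1366, 0.1875]
tcp_rot: [[0.914, 0.405, 0.004], [0.405, -0.914, -0.006], [0.001, 0.007, -1.0]]
contact_force: [-1.3, 0.4, 0.1]
finger_gap: 1.001
```

```bash
python3 - <<'E'
from h import *
s=robot.read_state();R=np.array(s['tcp_rot']).reshape(3,3);print(np.array(s['tool_pos']),R.round(4))
f=grab('wrist');P=cloud(f);h=cv2.cvtColor(f['img'],cv2.COLOR_RGB2HSV)
m=((h[...,0]<8)|(h[...,0]>172))&(h[...,1]>140)&(P[...,2]>.127)&(P[...,2]<.138)
v,u=np.nonzero(m);r=cv2.minAreaRect(ray(f,np.c_[u,v],.132)[:,:2].astype('float32'));print(m.sum(),r)
print('tool delta',R.T@(np.array([*r[0],.096])-s['tool_pos']))
save('d.png',f['img'])
E
```

```text
[ 0.60254399 -0.13656918  0.18751155] [[ 9.141e-01  4.054e-01  3.600e-03]
 [ 4.054e-01 -9.141e-01 -6.000e-03]
 [ 8.000e-04  6.900e-03 -1.000e+00]]
833 ((0.6070328950881958, -0.119268998503685), (0.019937139004468918, 0.018745042383670807), 23.638015747070312)
tool delta [ 0.01103972 -0.01462677  0.09142206]
```

Request:
apply_moves --plan '[[[0.006,-0.008,0.01],[0.007,0,-0.012]],[[0.005,-0.007,0.02],[0,0,0]],[[0,0,0.025],[0,0,0]],[[0,0,0.02],[0,0,0]],[[0,0,0.012],[0,0,0]],[[0,0,0.004],[0,0,0]],[[0,0,0],[0,0,0]],[[0,0,0],[0,0,0]]]'

```text
time_s: 4.35
tool_pos: [0.6135, -0.1159, 0.0998]
tcp_rot: [[0.907, 0.421, 0.013], [0.422, -0.907, -0.001], [0.012, 0.007, -1.0]]
contact_force: [0.3, 1.2, 0.2]
finger_gap: 0.999
```

```bash
python3 - <<'E'
from h import *
s=robot.read_state();R=np.array(s['tcp_rot']).reshape(3,3);print(np.array(s['tool_pos']),R.round(4))
print('tool delta',R.T@(np.array([.607,-.1185,.096])-s['tool_pos']))
f=grab('wrist');save('d2.png',f['img'])
E
```

```text
[ 0.6134734  -0.1158944   0.09984992] [[ 0.9067  0.4215  0.0134]
 [ 0.4215 -0.9068 -0.0013]
 [ 0.0116  0.0068 -0.9999]]
tool delta [-0.00701256 -0.00039176  0.00376649]
```

View pics/d2.png

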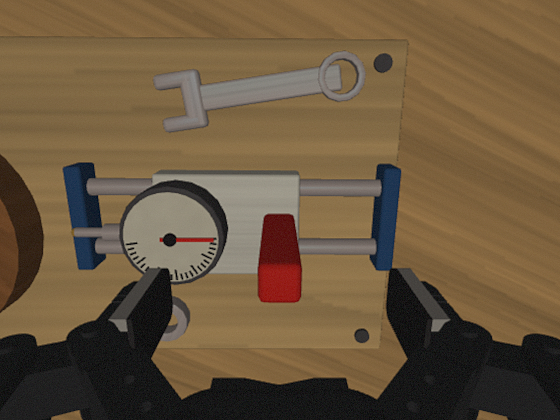

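The view is centred along the jaws: post top at (280,283), dial at (173,235) with its hand at zero. The pads need about −7 mm in tool x.

Request:
apply_moves --plan '[[[-0.004,0,0.002],[0.007,-0.012,0]],[[-0.003,0,0.002],[0,0,0]],[[0,0,0],[0,0,0]],[[0,0,0],[0,0,0]],[[0,0,0],[0,0,0]],[[0,0,0],[0,0,0]],[[0,0,0],[0,0,0]],[[0,0,0],[0,0,0]]]'

```text
time_s: 5.4
tool_pos: [0.6076, -0.1196, 0.0969]
tcp_rot: [[0.907, 0.421, 0.001], [0.421, -0.907, -0.001], [0.0, 0.001, -1.0]]
contact_force: [0.5, -0.3, -0.5]
finger_gap: 0.999
```

Request:
apply_moves --plan '[[[0,0,0],[0,0,0]],[[0,0,0],[0,0,0]],[[0,0,0],[0,0,0]],[[0,0,0],[0,0,0]],[[0,0,0],[0,0,0]],[[0,0,0],[0,0,0]],[[0,0,0],[0,0,0]],[[0,0,0],[0,0,0]]]' --hand 0.01 --squeeze 40

```text
time_s: 6.4
tool_pos: [0.6076, -0.1196, 0.0969]
tcp_rot: [[0.907, 0.421, 0.001], [0.421, -0.907, -0.001], [0.0, 0.001, -1.0]]
contact_force: [-0.2, -0.3, -0.2]
finger_gap: 0.12
```

```bash
python3 - <<'E'
from h import *
f=grab('wrist');save('d3.png',f['img'])
print(proj(f,np.array(robot.read_state()['tool_pos'])), proj(f,[.607,-.1185,.132]),proj(f,[.607,-.1185,.115]))
E
```

```text
[[278.38566853 241.34446357]] [[275.66678204 271.56697069]] [[275.91230795 255.54936017]]
```

View pics/d3.png

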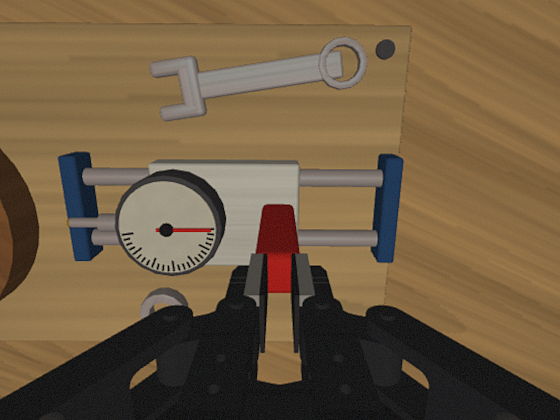

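The post top sits between the pads at (280,273), but the reported gap equals the commanded 10 mm. I'll close fully and see where the fingers stop.

Request:
apply_moves --plan '[[[0,0,0],[0,0,0]],[[0,0,0],[0,0,0]],[[0,0,0],[0,0,0]],[[0,0,0],[0,0,0]],[[0,0,0],[0,0,0]],[[0,0,0],[0,0,0]],[[0,0,0],[0,0,0]],[[0,0,0],[0,0,0]]]' --hand 0.0

```text
time_s: 7.45
tool_pos: [0.6076, -0.1196, 0.0969]
tcp_rot: [[0.907, 0.421, 0.001], [0.421, -0.907, -0.001], [0.0, 0.001, -1.0]]
contact_force: [-0.5, -0.1, 0.4]
finger_gap: -0.004
```

```bash
python3 - <<'E'
from h import *
print(robot.read_state()['finger_gap'])
f=grab('wrist');P=cloud(f);np.set_printoptions(suppress=True,precision=4)
h=cv2.cvtColor(f['img'],cv2.COLOR_RGB2HSV)
R=np.array(robot.read_state()['tcp_rot']).reshape(3,3);t=np.array(robot.read_state()['tool_pos'])
Q=(P-t)@R
for v in (245,262,275,288):
  print(v,[(u,*(Q[v,u]*1000).round().astype(int),int(h[v,u,1])) for u in range(236,326,6)])
E
```

```text
-0.003747343184027167
245 [(236, np.int64(-21), np.int64(-28), np.int64(45), 28), (242, np.int64(-21), np.int64(-24), np.int64(46), 31), (248, np.int64(-21), np.int64(-20), np.int64(45), 33), (254, np.int64(-21), np.int64(-16), np.int64(45), 28), (260, np.int64(8), np.int64(-8), np.int64(-26), 207), (266, np.int64(9), np.int64(-6), np.int64(-26), 209), (272, np.int64(9), np.int64(-3), np.int64(-28), 209), (278, np.int64(9), np.int64(0), np.int64(-26), 214), (284, np.int64(9), np.int64(2), np.int64(-26), 198), (290, np.int64(8), np.int64(5), np.int64(-26), 230), (296, np.int64(8), np.int64(8), np.int64(-24), 211), (302, np.int64(-28), np.int64(17), np.int64(63), 15), (308, np.int64(-28), np.int64(21), np.int64(62), 17), (314, np.int64(-28), np.int64(25), np.int64(62), 15), (320, np.int64(-28), np.int64(30), np.int64(63), 15)]
262 [(236, np.int64(-33), np.int64(-29), np.int64(45), 32), (242, np.int64(-33), np.int64(-25), np.int64(46), 30), (248, np.int64(-33), np.int64(-20), np.int64(45), 33), (254, np.int64(3), np.int64(-11), np.int64(-32), 46), (260, np.int64(5), np.int64(-8), np.int
[... 1474 characters left out ...]
, 22), (248, np.int64(7), np.int64(-11), np.int64(-63), 24), (254, np.int64(7), np.int64(-9), np.int64(-63), 29), (260, np.int64(11), np.int64(-6), np.int64(-69), 21), (266, np.int64(11), np.int64(-4), np.int64(-70), 28), (272, np.int64(11), np.int64(-2), np.int64(-70), 24), (278, np.int64(11), np.int64(0), np.int64(-70), 38), (284, np.int64(11), np.int64(2), np.int64(-69), 23), (290, np.int64(11), np.int64(4), np.int64(-69), 23), (296, np.int64(11), np.int64(6), np.int64(-69), 28), (302, np.int64(8), np.int64(8), np.int64(-63), 10), (308, np.int64(7), np.int64(11), np.int64(-63), 67), (314, np.int64(7), np.int64(13), np.int64(-62), 21), (320, np.int64(-71), np.int64(33), np.int64(79), 118)]
```

```bash
python3 - <<'E'
from h import *
f=grab('wrist');save('d4.png',cv2.resize(f['img'][180:400,150:410],None,fx=2.5,fy=2.5))
g=grab('side');P=cloud(g)
t=np.array(robot.read_state()['tool_pos']);print(proj(g,t),proj(f,t), proj(g,t+[0,0,.04]))
u,v=proj(g,t)[0].astype(int);c=g['img'][v-110:v+40,u-90:u+110];save('d5.png',cv2.resize(c,None,fx=4,fy=4,interpolation=cv2.INTER_CUBIC))
E
```

```text
[[304.1739927 238.4821385]] [[278.45436855 241.25253734]] [[304.87290277 228.87484419]]
```

View pics/d5.png

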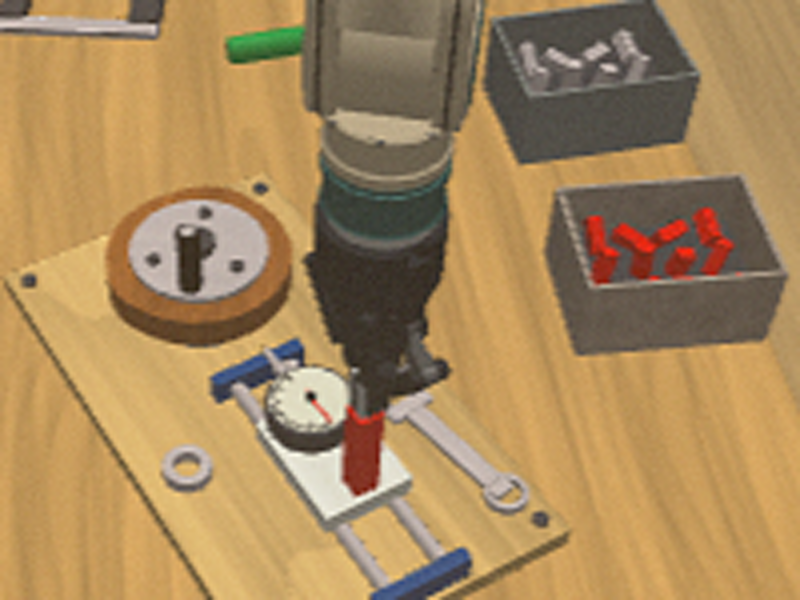

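The side crop shows the shut fingers hovering just above the post top (zoom pixel (365,405)). So the real fingertips stand about 40 mm behind the reported TCP, contrary to the text. I will open and go about 40 mm lower.

Request:
apply_moves --plan '[[[0,0,0],[0,0,0]],[[0,0,0],[0,0,0]],[[0,0,0],[0,0,0]],[[0,0,0],[0,0,0]],[[0,0,0],[0,0,0]],[[0,0,0.01],[0,0,0]],[[0,0,0.014],[0,0,0]],[[0,0,0.014],[0,0,0]]]' --hand 0.06

```text
time_s: 8.6
tool_pos: [0.6084, -0.1198, 0.0574]
tcp_rot: [[0.907, 0.421, 0.003], [0.421, -0.907, -0.001], [0.002, 0.002, -1.0]]
contact_force: [0.4, 0.4, -0.3]
finger_gap: 0.703
```

Request:
apply_moves --plan '[[[0,0,0],[0,0,0]],[[0,0,0],[0,0,0]],[[0,0,0],[0,0,0]],[[0,0,0],[0,0,0]],[[0,0,0],[0,0,0]],[[0,0,0],[0,0,0]],[[0,0,0],[0,0,0]],[[0,0,0],[0,0,0]]]' --hand 0.01

```text
time_s: 9.6
tool_pos: [0.6062, -0.1192, 0.0546]
tcp_rot: [[0.907, 0.42, -0.002], [0.42, -0.907, 0.0], [-0.002, -0.001, -1.0]]
contact_force: [-0.1, -0.0, -2.5]
finger_gap: 0.227
```

```bash
python3 - <<'E'
from h import *
f=grab('wrist');save('e.png',f['img'])
E
```

```text
(no output)
```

View pics/e.png

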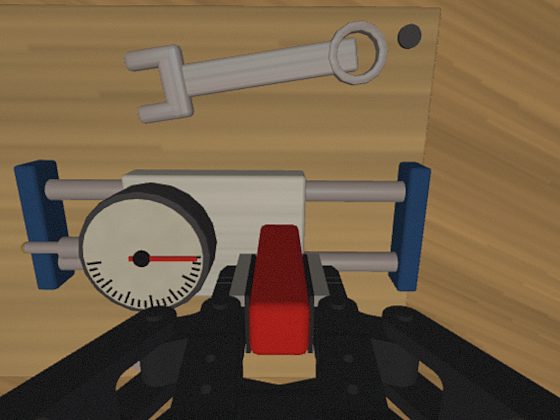

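Gripped: the opening is 19.4 mm and the post is between the pads at (280,300). The dial is clear at (141,258), hand at zero. Now I slide forward.

Request:
apply_moves --plan '[[[0,-0.004,0],[0,0,0]],[[0,-0.004,0],[0,0,0]],[[0,-0.004,0],[0,0,0]],[[0,-0.004,0],[0,0,0]],[[0,-0.004,0],[0,0,0]],[[0,-0.004,0],[0,0,0]],[[0,0,0],[0,0,0]],[[0,0,0],[0,0,0]]]'

```text
time_s: 10.65
tool_pos: [0.6014, -0.1083, 0.0547]
tcp_rot: [[0.909, 0.416, 0.006], [0.416, -0.909, -0.014], [-0.0, 0.015, -1.0]]
contact_force: [2.1, -3.4, -2.0]
finger_gap: 0.232
```

```bash
cat > n.py <<'E'
from h import *
import sys
A=np.array([.5128,.0857]);Y=np.array([-.4195,.9078]);X=np.array([.9078,.4195])
def needle(D,cam='wrist',f=None):
    f=f or grab(cam);h=cv2.cvtColor(f['img'],cv2.COLOR_RGB2HSV)
    m=((h[...,0]<9)|(h[...,0]>171))&(h[...,1]>110)&(h[...,2]>60)
    v,u=np.nonzero(m)
    p=ray(f,np.c_[u,v],.077)[:,:2]-D
    k=np.linalg.norm(p,axis=1)<.027
    if k.sum()<5: return None,k.sum(),f
    q=np.c_[p[k]@X,p[k]@Y];w=np.linalg.norm(q,axis=1)
    q=q[w>.009].mean(0)
    return float(np.arctan2(-q[0],-q[1])),int(k.sum()),f
E
python3 - <<'E'
from n import *
t=np.array(robot.read_state()['tool_pos'])[:2]
d=(t-A);print('rig',d@X,d@Y);n,k,f=needle(t+.065*Y);print(n,k,n/.25)
E
```

```text
rig -0.0009705645291273284 -0.21329824196020022
-0.0027778099701543726 265 -0.01111123988061749
```

Request:
apply_moves --plan '[[[0,-0.006,0],[0.015,0,0]],[[0,-0.006,0],[0,0,0]],[[0,-0.006,0],[0,0,0]],[[0,-0.006,0],[0,0,0]],[[0,0,0],[0,0,0]],[[0,0,0],[0,0,0]],[[0,0,0],[0,0,0]],[[0,0,0],[0,0,0]]]'

```text
time_s: 11.7
tool_pos: [0.5952, -0.0949, 0.0547]
tcp_rot: [[0.91, 0.414, 0.006], [0.414, -0.91, -0.017], [-0.002, 0.018, -1.0]]
contact_force: [1.1, -3.8, -2.7]
finger_gap: 0.226
```

```bash
cat > r.py <<'E'
from n import *
s=robot.read_state();t=np.array(s['tool_pos'])[:2];R=np.array(s['tcp_rot']).reshape(3,3)
d=(t-A);n,k,f=needle(t+.065*Y);print('rig',(d@X).round(4),(d@Y).round(4),'needle',n,k,'mm',n/.25, R[:,2].round(4))
E
python3 r.py
```

```text
rig -0.001 -0.1985 needle 0.3889469507432946 264 mm 1.5557878029731784 [ 0.0059 -0.0166 -0.9998]
```

Request:
apply_moves --plan '[[[0,-0.005,0],[0.01,0,0]],[[0,-0.005,0],[0,0,0]],[[0,0,0],[0,0,0]],[[0,0,0],[0,0,0]],[[0,0,0],[0,0,0]],[[0,0,0],[0,0,0]],[[0,0,0],[0,0,0]],[[0,0,0],[0,0,0]]]'

```text
time_s: 12.75
tool_pos: [0.5932, -0.0907, 0.0546]
tcp_rot: [[0.911, 0.412, 0.005], [0.412, -0.911, -0.018], [-0.003, 0.018, -1.0]]
contact_force: [1.2, -4.2, -2.9]
finger_gap: 0.228
```

```bash
python3 r.py
```

```text
rig -0.001 -0.1939 needle 1.5662395774947464 238 mm 6.264958309978986 [ 0.005  -0.0177 -0.9998]
```

Reading 6.3 mm, close to mid-scale. Release and rise.

Request:
apply_moves --plan '[[[0,0,0],[0,0,0]],[[0,0,0],[0,0,0]],[[0,0,0],[0,0,0]],[[0,0,0],[0,0,0]],[[0,0,0],[0,0,0]],[[0,0,-0.02],[0,0,0]],[[0,0,-0.04],[0,0,0]],[[0,0,-0.04],[0,0,0]]]' --hand 0.06

```text
time_s: 13.8
tool_pos: [0.5901, -0.0881, 0.154]
tcp_rot: [[0.911, 0.412, -0.001], [0.412, -0.911, -0.02], [-0.009, 0.017, -1.0]]
contact_force: [0.7, 0.5, -0.5]
finger_gap: 0.703
```

```bash
python3 - <<'E'
from n import *
s=robot.read_state();t=np.array(s['tool_pos']);R=np.array(s['tcp_rot']).reshape(3,3);print(t,R.round(3))
f=grab('wrist');D=A-.1289*Y
print(needle(D,f=f)[:2])
for c in('scene','side'): print(c,needle(D,c)[:2])
P=cloud(f);h=cv2.cvtColor(f['img'],cv2.COLOR_RGB2HSV)
q=P[...,:2]-A
hd=(P[...,2]>.128)&(P[...,2]<.145)&(np.linalg.norm(q,axis=2)<.06)
v,u=np.nonzero(hd)
if len(v):
  c=cv2.minEnclosingCircle(ray(f,np.c_[u,v],.137)[:,:2].astype('float32'));print('handle',c)
  e=np.array(c[0])-A;print('rig',e@X,e@Y,np.degrees(np.arctan2(e@Y,e@X)),np.linalg.norm(e)); print('tooldelta',R.T@(np.array([*c[0],.060])-t))
E
```

```text
[ 0.590068   -0.08811749  0.15403205] [[ 0.911  0.412 -0.001]
 [ 0.412 -0.911 -0.02 ]
 [-0.009  0.017 -1.   ]]
(1.5584099936794076, 101)
scene (0.7232110865116963, 21)
side (1.310010654557908, 10)
handle ((0.5071757435798645, 0.044518500566482544), 0.012370807118713856)
rig -0.022381338990559607 -0.03502518961750029 -122.57885983327444 0.04156378418614256
tooldelta [-0.01995085 -0.15664081  0.09149359]
```

Request:
apply_moves --plan '[[[-0.005,-0.04,0],[0.018,0.009,0]],[[-0.005,-0.04,0],[0,0,0]],[[-0.005,-0.04,0.0],[0,0,0]],[[-0.005,-0.025,0],[0,0,0]],[[0,-0.005,0],[0,0,0]],[[0,0,0],[0,0,0]],[[0,0,0],[0,0,0]],[[0,0,0],[0,0,0]]]'

```text
time_s: 14.95
tool_pos: [0.5074, 0.0409, 0.147]
tcp_rot: [[0.912, 0.409, -0.004], [0.409, -0.912, -0.001], [-0.004, -0.001, -1.0]]
contact_force: [0.5, 0.3, 0.4]
finger_gap: 0.707
```

```bash
python3 - <<'E'
from n import *
s=robot.read_state();t=np.array(s['tool_pos']);R=np.array(s['tcp_rot']).reshape(3,3);print(t,R.round(3))
f=grab('wrist');D=A-.1289*Y;save('g.png',f['img'])
print(needle(D,f=f)[:2])
P=cloud(f);q=P[...,:2]-A
hd=(P[...,2]>.132)&(P[...,2]<.142)&(np.linalg.norm(q,axis=2)<.06)
v,u=np.nonzero(hd)
if len(v):
  c=cv2.minEnclosingCircle(ray(f,np.c_[u,v],.137)[:,:2].astype('float32'));print('handle',c)
  e=np.array(c[0])-A;print('rig',e@X,e@Y,np.degrees(np.arctan2(e@Y,e@X)),np.linalg.norm(e)); print('tooldelta',R.T@(np.array([*c[0],.060])-t))
h=cv2.cvtColor(f['img'],cv2.COLOR_RGB2HSV)
pl=(abs(P[...,2]-.081)<.005)&(h[...,1]<60)&(np.linalg.norm(q,axis=2)<.07)
v,u=np.nonzero(pl);print(cv2.minEnclosingCircle(ray(f,np.c_[u,v],.081)[:,:2].astype('float32')))
E
```

```text
[0.50741656 0.04085983 0.14696213] [[ 0.912  0.409 -0.004]
 [ 0.409 -0.912 -0.001]
 [-0.004 -0.001 -1.   ]]
(1.5911649207919574, 113)
handle ((0.5047905445098877, 0.047213729470968246), 0.009526976384222507)
rig -0.0234159741808528 -0.0315778698081529 -126.55808647102634 0.03931086868134446
tooldelta [ 0.00056079 -0.00682138  0.08696456]
((0.512309193611145, 0.08583065122365952), 0.051968809217214584)
```

View pics/g.png

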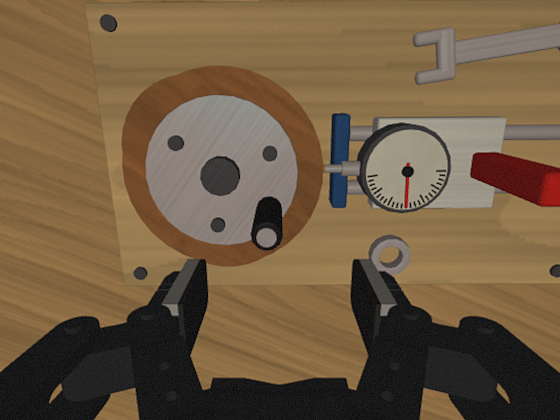

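The wrist view shows the wheel centred at (220,176), handle top at (266,237), and the dial at (405,170) with its hand at mid-scale. The rim looks raised at upper left, about (150,110). I'll measure the rim's radius profile from this frame while lining up for the handle.

```bash
python3 - <<'E'
from n import *
f=grab('wrist');P=cloud(f);c=np.array([.5124,.0858])
w=(P[...,2]>.068)&(P[...,2]<.079);w&=np.linalg.norm(P[...,:2]-c,axis=2)<.085
m=w.astype('uint8');cs,_=cv2.findContours(m,cv2.RETR_EXTERNAL,cv2.CHAIN_APPROX_NONE);k=max(cs,key=cv2.contourArea)[:,0]
p=ray(f,k,.075)[:,:2]-c;a=np.degrees(np.arctan2(p@Y,p@X))%360;r=np.linalg.norm(p,axis=1)*1000
for b in range(0,360,10):
    s=(a>=b)&(a<b+10); print(b+5, r[s].mean().round(1) if s.any() else None,end='; ')
E
```

```text
5 69.4; 15 69.7; 25 70.4; 35 72.5; 45 73.7; 55 73.8; 65 72.7; 75 70.9; 85 69.9; 95 70.0; 105 70.0; 115 70.0; 125 69.9; 135 69.9; 145 69.8; 155 69.7; 165 69.3; 175 71.3; 185 71.3; 195 70.6; 205 69.5; 215 69.3; 225 69.3; 235 69.3; 245 69.2; 255 69.1; 265 69.1; 275 69.2; 285 69.1; 295 69.2; 305 69.2; 315 69.3; 325 69.3; 335 69.3; 345 69.4; 355 69.3;
```

Request:
apply_moves --plan '[[[0,-0.006,0.02],[0,0,0]],[[0,-0.001,0.03],[0,0,0]],[[0,0,0.025],[0,0,0]],[[0,0,0.008],[0,0,0]],[[0,0,0.002],[0,0,0]],[[0,0,0],[0,0,0]],[[0,0,0],[0,0,0]],[[0,0,0],[0,0,0]]]'

```text
time_s: 16.05
tool_pos: [0.5102, 0.0455, 0.0643]
tcp_rot: [[0.914, 0.407, 0.006], [0.407, -0.914, -0.002], [0.005, 0.004, -1.0]]
contact_force: [-0.2, 0.9, 0.2]
finger_gap: 0.701
```

The profile shows the summit (about 73.8 mm) at rig angle ≈50° and the lesser bump (about 71.5 mm) at ≈181°. The plunger sits at 270°, so turning −140° brings the summit to it, and the needle will confirm. Now grip the handle.

Request:
apply_moves --plan '[[[-0.003,-0.003,0.003],[0,0,0]],[[-0.001,-0.001,0.001],[0,0,0]],[[0,0,0],[0,0,0]],[[0,0,0],[0,0,0]],[[0,0,0],[0,0,0]],[[0,0,0],[0,0,0]],[[0,0,0],[0,0,0]],[[0,0,0],[0,0,0]]]'

```text
time_s: 17.05
tool_pos: [0.505, 0.0478, 0.0606]
tcp_rot: [[0.913, 0.407, 0.007], [0.407, -0.914, -0.002], [0.006, 0.004, -1.0]]
contact_force: [0.9, 0.6, -0.4]
finger_gap: 0.704
```

Request:
apply_moves --plan '[[[0,0,0],[0,0,0]],[[0,0,0],[0,0,0]],[[0,0,0],[0,0,0]],[[0,0,0],[0,0,0]],[[0,0,0],[0,0,0]],[[0,0,0],[0,0,0]],[[0,0,0],[0,0,0]],[[0,0,0],[0,0,0]]]' --hand 0.0 --squeeze 30

```text
time_s: 18.05
tool_pos: [0.5052, 0.0474, 0.0607]
tcp_rot: [[0.914, 0.407, 0.007], [0.407, -0.914, -0.002], [0.006, 0.005, -1.0]]
contact_force: [-0.4, -1.2, -0.9]
finger_gap: 0.201
```

```bash
cat > w.py <<'E'
from n import *
C=np.array([.5124,.0858]);D=C-.1289*Y
s=robot.read_state();t=np.array(s['tool_pos']);R=np.array(s['tcp_rot']).reshape(3,3)
e=t[:2]-C;th=np.degrees(np.arctan2(e@Y,e@X))%360
n,k,f=needle(D);print('th',th.round(2),'r',np.linalg.norm(e).round(4),'gap',s['finger_gap'],'needle',n,k,'mm',n and n/.25,'F',np.round(s['contact_force'],1),'z',t[2],R[:,2].round(3))
for g in (93.5,):
    pass
# next targets along circle, as tool-frame shifts of 10 deg steps (clockwise)
yaw=R[:2,:2]
print([ (yaw.T@(.040*(np.cos(np.radians(a))*X+np.sin(np.radians(a))*Y)-e)*1000).round(1).tolist() for a in th-np.arange(10,90,10)])
E
python3 w.py
```

```text
th 234.57 r 0.039 gap 0.2014262257015568 needle 1.5900809097108284 258 mm 6.3603236388433135 F [-0.4 -1.2 -0.9] z 0.06073893088935651 [ 0.007 -0.002 -1.   ]
[[-5.9, -3.6], [-10.4, -9.0], [-14.0, -15.0], [-16.4, -21.5], [-17.6, -28.4], [-17.7, -35.3], [-16.5, -42.2], [-14.2, -48.8]]
```

Request:
apply_moves --plan '[[[-0.0055,-0.0045,0],[0,0,0]],[[-0.005,-0.005,0],[0,0,0]],[[-0.0045,-0.0055,0],[0,0,0]],[[-0.004,-0.006,0],[0,0,0]],[[-0.003,-0.0065,0],[0,0,0]],[[0,0,0],[0,0,0]],[[0,0,0],[0,0,0]],[[0,0,0],[0,0,0]]]'

```text
time_s: 19.1
tool_pos: [0.4841, 0.0603, 0.0608]
tcp_rot: [[0.915, 0.403, 0.028], [0.404, -0.915, -0.009], [0.021, 0.02, -1.0]]
contact_force: [0.5, -1.5, -0.4]
finger_gap: 0.201
```

```bash
python3 w.py
```

```text
th 197.12 r 0.0381 gap 0.2012188279366603 needle 1.5941693629453928 290 mm 6.376677451781571 F [ 0.5 -1.5 -0.4] z 0.06078617548331038 [ 0.028 -0.009 -1.   ]
[[-3.4, -6.2], [-3.8, -13.2], [-2.9, -20.1], [-0.9, -26.7], [2.2, -33.0], [6.4, -38.5], [11.5, -43.3], [17.4, -47.1]]
```

Request:
apply_moves --plan '[[[-0.002,-0.0065,0],[0.01,-0.011,0]],[[-0.001,-0.007,0],[0.01,-0.011,0]],[[0.0005,-0.007,0],[0,0,0]],[[0.0015,-0.007,0],[0,0,0]],[[0.003,-0.0065,0],[0,0,0]],[[0.004,-0.006,0],[0,0,0]],[[0,0,0],[0,0,0]],[[0,0,0],[0,0,0]]]'

```text
time_s: 20.15
tool_pos: [0.4732, 0.0882, 0.0607]
tcp_rot: [[0.918, 0.397, -0.003], [0.397, -0.917, -0.028], [-0.014, 0.024, -1.0]]
contact_force: [-0.2, -1.2, -0.3]
finger_gap: 0.203
```

```bash
python3 w.py
```

```text
th 151.74 r 0.0393 gap 0.20327152761413517 needle None 0 mm None F [-0.2 -1.2 -0.3] z 0.06066172017793617 [-0.003 -0.028 -1.   ]
[[3.0, -6.3], [7.7, -11.4], [13.2, -15.7], [19.3, -19.0], [25.9, -21.2], [32.8, -22.2], [39.8, -22.0], [46.6, -20.5]]
```

Request:
apply_moves --plan '[[[0.004,-0.006,0],[0.012,0.007,0]],[[0.005,-0.005,0],[0.012,0.007,0]],[[0.0055,-0.0043,0],[0,0,0]],[[0.006,-0.0033,0],[0,0,0]],[[0,0,0],[0,0,0]],[[0,0,0],[0,0,0]],[[0,0,0],[0,0,0]],[[0,0,0],[0,0,0]]]'

```text
time_s: 21.2
tool_pos: [0.4786, 0.1065, 0.0606]
tcp_rot: [[0.919, 0.394, -0.011], [0.394, -0.919, -0.017], [-0.016, 0.011, -1.0]]
contact_force: [-0.4, 0.6, 1.9]
finger_gap: 0.205
```

```bash
python3 w.py; python3 - <<'E'
from n import *
D=np.array([.5124,.0858])-.1289*Y
f=grab('wrist');print(proj(f,[*D,.077]));save('j.png',f['img'])
ims=[]
for c in('scene','side'):
    n,k,g=needle(D,c);print(c,n,k);u,v=proj(g,[*D,.077])[0].astype(int)
    ims.append(cv2.resize(g['img'][v-20:v+20,u-25:u+25],None,fx=6,fy=6,interpolation=cv2.INTER_CUBIC))
save('k.png',np.hstack(ims))
E
```

```text
th 123.63 r 0.0396 gap 0.20517300772793945 needle None 0 mm None F [-0.4  0.6  1.9] z 0.06062671987128262 [-0.011 -0.017 -1.   ]
[[5.8, -3.8], [12.4, -6.2], [19.2, -7.5], [26.2, -7.5], [33.1, -6.3], [39.6, -3.9], [45.7, -0.5], [51.0, 4.0]]
[[623.33901167 201.51071777]]
scene 0.6875645404103975 20
side 1.2846120435762762 10
```

View pics/k.png

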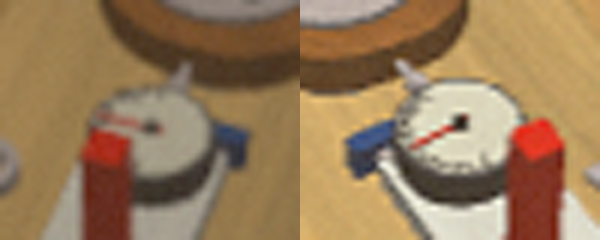

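The side view shows the dial hand well, near mid-scale. I'll go on the remaining ~29°.

Request:
apply_moves --plan '[[[0.0058,-0.0035,0],[0.005,0.008,0]],[[0.0065,-0.0024,0],[0.005,0.008,0]],[[0.0068,-0.0013,0],[0,0,0]],[[0.007,-0.0002,0],[0,0,0]],[[0,0,0],[0,0,0]],[[0,0,0],[0,0,0]],[[0,0,0],[0,0,0]],[[0,0,0],[0,0,0]]]'

```text
time_s: 22.4
tool_pos: [0.4894, 0.1186, 0.0606]
tcp_rot: [[0.919, 0.393, -0.019], [0.393, -0.92, -0.015], [-0.024, 0.006, -1.0]]
contact_force: [-1.5, 1.0, 1.5]
finger_gap: 0.202
```

```bash
python3 w.py; python3 - <<'E'
from n import *
D=np.array([.5124,.0858])-.1289*Y
for c in('scene','side'):
    print(c,needle(D,c)[:2])
E
```

```text
th 100.26 r 0.0401 gap 0.20226425633114734 needle None 0 mm None F [-1.5  1.   1.5] z 0.06059698063517143 [-0.019 -0.015 -1.   ]
[[6.9, -0.8], [13.9, -0.4], [20.7, 1.2], [27.1, 3.9], [32.9, 7.7], [38.0, 12.5], [42.2, 18.0], [45.4, 24.3]]
scene (0.6785651712799112, 19)
side (2.4854288531751, 9)
```

Request:
apply_moves --plan '[[[0.0035,-0.0002,0],[0,0.01,0]],[[0,0,0],[0,0,0]],[[0,0,0],[0,0,0]],[[0,0,0],[0,0,0]],[[0,0,0],[0,0,0]],[[0,0,0],[0,0,0]],[[0,0,0],[0,0,0]],[[0,0,0],[0,0,0]]]'

```text
time_s: 23.55
tool_pos: [0.4902, 0.1191, 0.0606]
tcp_rot: [[0.92, 0.393, -0.014], [0.392, -0.92, -0.013], [-0.018, 0.007, -1.0]]
contact_force: [-1.8, 1.0, 2.9]
finger_gap: 0.204
```

```bash
python3 w.py; python3 - <<'E'
from n import *
D=np.array([.5124,.0858])-.1289*Y
for c in('scene','side'):
    print(c,needle(D,c)[:2])
E
```

```text
th 98.85 r 0.04 gap 0.20381026026327073 needle None 0 mm None F [-1.8  1.   2.9] z 0.06059072071284034 [-0.014 -0.013 -1.   ]
[[6.9, -0.7], [13.9, -0.1], [20.6, 1.6], [27.0, 4.5], [32.7, 8.4], [37.7, 13.3], [41.8, 19.0], [44.8, 25.3]]
scene (0.6342169586340325, 19)
side (2.5146018573730116, 9)
```

Request:
apply_moves --plan '[[[0,0,0],[0,0,0]],[[0,0,0],[0,0,0]],[[0,0,0],[0,0,0]],[[0,0,0],[0,0,0]],[[0,0,-0.02],[0,0,0]],[[0,0.0,-0.04],[0,0,0]],[[0.0,0.03,-0.04],[0,0,0]],[[0.0,0.03,0],[0,0,0]]]' --hand 0.06

```text
time_s: 24.7
tool_pos: [0.5149, 0.0643, 0.1625]
tcp_rot: [[0.918, 0.396, -0.015], [0.395, -0.918, -0.017], [-0.021, 0.009, -1.0]]
contact_force: [0.9, -0.8, -1.3]
finger_gap: 0.701
```

Request:
apply_moves --plan '[[[0.01,0.03,0],[0.007,0.015,0]],[[0.005,0.02,0],[0,0,0]],[[0,0,0],[0,0,0]],[[0,0,0],[0,0,0]],[[0,0,0],[0,0,0]],[[0,0,0],[0,0,0]],[[0,0,0],[0,0,0]],[[0,0,0],[0,0,0]]]'

```text
time_s: 25.7
tool_pos: [0.5474, 0.0245, 0.1622]
tcp_rot: [[0.918, 0.397, -0.007], [0.397, -0.918, -0.003], [-0.008, 0.0, -1.0]]
contact_force: [0.6, 0.6, 0.5]
finger_gap: 0.704
```

```bash
cat > m.py <<'E'
from n import *
f=grab('wrist');P=cloud(f);c=np.array([.5124,.0858]);h=cv2.cvtColor(f['img'],cv2.COLOR_RGB2HSV);q=P[...,:2]-c
pl=(abs(P[...,2]-.081)<.005)&(h[...,1]<60)&(np.linalg.norm(q,axis=2)<.07)
v,u=np.nonzero(pl);cc=cv2.minEnclosingCircle(ray(f,np.c_[u,v],.081)[:,:2].astype('float32'));print(cc);c=np.array(cc[0])
hd=(P[...,2]>.132)&(P[...,2]<.142)&(np.linalg.norm(q,axis=2)<.06);v,u=np.nonzero(hd)
e=cv2.minEnclosingCircle(ray(f,np.c_[u,v],.137)[:,:2].astype('float32'));d=np.array(e[0])-c;print('handle',e,np.degrees(np.arctan2(d@Y,d@X))%360,np.linalg.norm(d))
print('needle',needle(c-.1289*Y,f=f)[:2])
w=(P[...,2]>.068)&(P[...,2]<.079);w&=np.linalg.norm(q,axis=2)<.085
cs,_=cv2.findContours(w.astype('uint8'),cv2.RETR_EXTERNAL,cv2.CHAIN_APPROX_NONE);k=max(cs,key=cv2.contourArea)[:,0]
p=ray(f,k,.075)[:,:2]-c;a=np.degrees(np.arctan2(p@Y,p@X))%360;r=np.linalg.norm(p,axis=1)*1000
for b in range(0,360,10):
    s=(a>=b)&(a<b+10); print(b+5, r[s].mean().round(1) if s.any() else None,end='; ')
s=robot.read_state();print(np.round(s['tool_pos'],4),np.array(s['tcp_rot']).reshape(3,3).round(3))
E
python3 m.py;python3 - <<'E'
from h import *
save('m.png',grab('wrist')['img'])
E
```

```text
((0.5124685764312744, 0.08558523654937744), 0.052171096205711365)
handle ((0.4912552535533905, 0.11812114715576172), 0.010378675535321236) 98.30228721372768 0.03884057860676102
needle (2.4744157533970856, 100)
5 62.3; 15 62.1; 25 62.5; 35 63.5; 45 64.8; 55 64.4; 65 63.7; 75 63.9; 85 63.1; 95 64.1; 105 68.4; 115 None; 125 None; 135 None; 145 None; 155 None; 165 None; 175 None; 185 65.8; 195 61.8; 205 62.9; 215 62.4; 225 61.2; 235 61.9; 245 61.2; 255 62.7; 265 63.0; 275 64.4; 285 63.7; 295 63.6; 305 61.8; 315 61.2; 325 62.0; 335 61.9; 345 62.3; 355 61.9; [0.5474 0.0245 0.1622] [[ 0.918  0.397 -0.007]
 [ 0.397 -0.918 -0.003]
 [-0.008  0.    -1.   ]]
```

View pics/m.png

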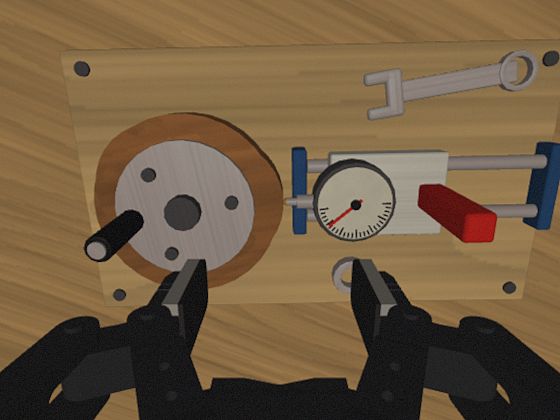

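The dial hand reads 2.47 rad (9.9 mm, i.e. +3.5 mm of the 4 mm bump). The handle is at 98.3°, and the rim profile puts the summit at ≈94°. I regrip and go ~4–5° further.

Request:
apply_moves --plan '[[[-0.005,-0.04,0],[0.003,0.005,0]],[[-0.005,-0.04,0],[0,0,0]],[[-0.004,-0.025,0],[0,0,0]],[[0,-0.003,0.02],[0,0,0]],[[0,0,0.04],[0,0,0]],[[0,0,0.03],[0,0,0]],[[0,0,0.01],[0,0,0]],[[0,0,0],[0,0,0]]]'

```text
time_s: 26.8
tool_pos: [0.4933, 0.1213, 0.0625]
tcp_rot: [[0.918, 0.396, 0.003], [0.396, -0.918, 0.002], [0.004, -0.001, -1.0]]
contact_force: [0.3, -0.1, -0.4]
finger_gap: 0.706
```

```bash
python3 - <<'E'
from n import *
s=robot.read_state();t=np.array(s['tool_pos']);R=np.array(s['tcp_rot']).reshape(3,3)
print(R.T@(np.array([.4913,.1181,.061])-t),R[:,2])
E
```

```text
[-0.00307279  0.00211798  0.00147603] [ 0.00341096  0.00236088 -0.9999914 ]
```

Request:
apply_moves --plan '[[[-0.003,0.002,0.001],[0,0,0]],[[0,0,0],[0,0,0]],[[0,0,0],[0,0,0]],[[0,0,0],[0,0,0]],[[0,0,0],[0,0,0]],[[0,0,0],[0,0,0]],[[0,0,0],[0,0,0]],[[0,0,0],[0,0,0]]]' --hand 0.03

```text
time_s: 27.8
tool_pos: [0.4949, 0.1182, 0.0654]
tcp_rot: [[0.918, 0.396, 0.011], [0.396, -0.918, 0.003], [0.011, 0.001, -1.0]]
contact_force: [-0.0, -0.4, -0.0]
finger_gap: 0.353
```

Request:
apply_moves --plan '[[[0,0,0],[0,0,0]],[[0,0,0],[0,0,0]],[[0,0,0],[0,0,0]],[[0,0,0],[0,0,0]],[[0,0,0],[0,0,0]],[[0,0,0],[0,0,0]],[[0,0,0],[0,0,0]],[[0,0,0],[0,0,0]]]' --hand 0.0

```text
time_s: 28.8
tool_pos: [0.4937, 0.1211, 0.0657]
tcp_rot: [[0.918, 0.397, 0.008], [0.397, -0.918, 0.01], [0.012, -0.006, -1.0]]
contact_force: [-0.2, 0.2, 0.4]
finger_gap: 0.205
```

Request:
apply_moves --plan '[[[0.003,0,0],[0,0,0]],[[0.003,0,0],[0,0,0]],[[0,0,0],[0,0,0]],[[0,0,0],[0,0,0]],[[0,0,0],[0,0,0]],[[0,0,0],[0,0,0]],[[0,0,0],[0,0,0]],[[0,0,0],[0,0,0]]]'

```text
time_s: 29.8
tool_pos: [0.4943, 0.1215, 0.0656]
tcp_rot: [[0.918, 0.396, -0.001], [0.396, -0.918, 0.005], [0.001, -0.005, -1.0]]
contact_force: [-1.0, -0.3, 2.0]
finger_gap: 0.199
```

```bash
python3 w.py|head -1; python3 -c "
from n import *
D=np.array([.5124,.0858])-.1289*Y
print(needle(D,'side')[:2])"
```

```text
th 92.08 r 0.0401 gap 0.1991971359529778 needle None 0 mm None F [-1.  -0.3  2. ] z 0.06564417046132348 [-0.001  0.005 -1.   ]
(2.545243497097289, 9)
```

Request:
apply_moves --plan '[[[0.004,0,0],[0,0,0]],[[0.003,0,0],[0,0,0]],[[0.002,0,0],[0,0,0]],[[0,0,0],[0,0,0]],[[0,0,0],[0,0,0]],[[0,0,0],[0,0,0]],[[0,0,0],[0,0,0]],[[0,0,0],[0,0,0]]]'

```text
time_s: 30.9
tool_pos: [0.4968, 0.123, 0.0656]
tcp_rot: [[0.918, 0.396, -0.013], [0.396, -0.918, -0.0], [-0.012, -0.005, -1.0]]
contact_force: [-2.7, -0.6, 1.8]
finger_gap: 0.202
```

```bash
python3 w.py|head -1; python3 -c "
from n import *
D=np.array([.5124,.0858])-.1289*Y
print(needle(D,'side')[:2])"
```

```text
th 87.98 r 0.0404 gap 0.2016359413510197 needle None 0 mm None F [-2.7 -0.6  1.8] z 0.0655993540775694 [-0.013 -0.    -1.   ]
(2.626724857128075, 12)
```

Request:
apply_moves --plan '[[[0,0,0],[0,0,0]],[[0,0,0],[0,0,0]],[[0,0,0],[0,0,0]],[[0,0,0],[0,0,0]],[[0,0,-0.02],[0,0,0]],[[0,0.0,-0.04],[0,0,0]],[[0.0,0.03,-0.04],[0,0,0]],[[0.005,0.04,0],[0,0,0]]]' --hand 0.06

```text
time_s: 32.0
tool_pos: [0.5309, 0.0611, 0.1669]
tcp_rot: [[0.917, 0.4, -0.012], [0.4, -0.917, -0.0], [-0.011, -0.005, -1.0]]
contact_force: [1.0, -0.5, -0.9]
finger_gap: 0.7
```

Request:
apply_moves --plan '[[[0.005,0.02,0],[0,0,0]],[[0.005,0.01,0],[0,0,0]],[[0,0,0],[0,0,0]],[[0,0,0],[0,0,0]],[[0,0,0],[0,0,0]],[[0,0,0],[0,0,0]],[[0,0,0],[0,0,0]],[[0,0,0],[0,0,0]]]'

```text
time_s: 33.0
tool_pos: [0.5508, 0.0384, 0.1648]
tcp_rot: [[0.916, 0.4, -0.017], [0.4, -0.916, 0.002], [-0.014, -0.008, -1.0]]
contact_force: [0.2, 0.1, -0.4]
finger_gap: 0.702
```

```bash
python3 m.py
```

```text
((0.5126389265060425, 0.08598384261131287), 0.05219490826129913)
handle ((0.49534857273101807, 0.12069658935070038), 0.010325301438570023) 91.67585801857118 0.03878055079364345
needle (2.500906265074067, 93)
5 61.7; 15 62.0; 25 62.3; 35 63.5; 45 63.4; 55 64.2; 65 62.7; 75 63.2; 85 63.1; 95 64.8; 105 69.3; 115 None; 125 None; 135 None; 145 None; 155 None; 165 None; 175 63.0; 185 63.5; 195 63.3; 205 63.1; 215 62.9; 225 63.3; 235 61.7; 245 62.7; 255 63.5; 265 64.4; 275 64.0; 285 63.5; 295 62.1; 305 61.6; 315 62.6; 325 62.1; 335 61.2; 345 62.4; 355 61.7; [0.5508 0.0384 0.1648] [[ 0.916  0.4   -0.017]
 [ 0.4   -0.916  0.002]
 [-0.014 -0.008 -1.   ]]
```

```bash
cat > p.py <<'E'
from n import *
def ana(f,img=None):
    if img is not None: f=dict(f,img=img)
    h=cv2.cvtColor(f['img'],cv2.COLOR_RGB2HSV);c=np.array([.5125,.0858]);D=c-.1289*Y
    m=((h[...,0]<9)|(h[...,0]>171))&(h[...,1]>110)&(h[...,2]>60);v,u=np.nonzero(m)
    p=ray(f,np.c_[u,v],.077)[:,:2]-D;p=p[np.linalg.norm(p,axis=1)<.027];q=np.c_[p@X,p@Y].astype('float32')
    l=cv2.fitLine(q,cv2.DIST_L2,0,1e-4,1e-4).ravel();d=l[:2]*np.sign(l[:2]@q.mean(0))
    print('line needle',np.arctan2(-d[0],-d[1]),'centroid',needle(D,f=f)[0])
    return f,c
f=grab('wrist');ana(f);P=cloud(f);c=np.array([.5125,.0858])
w=(P[...,2]>.068)&(P[...,2]<.079);w&=np.linalg.norm(P[...,:2]-c,axis=2)<.082
v,u=np.nonzero(w);p=ray(f,np.c_[u,v],.075)[:,:2]-c;a=np.degrees(np.arctan2(p@Y,p@X))%360;r=np.linalg.norm(p,axis=1)*1000
B=np.arange(200,345,5);z=[]
for b in B:
    s=(a>=b)&(a<b+5);z.append(np.sort(r[s])[-4:].mean() if s.sum()>4 else 0)
print([(b+2.5,round(x,1)) for b,x in zip(B,z)])
import bench
g=cv2.cvtColor(cv2.imread('pics/m.png'),cv2.COLOR_BGR2RGB)
he=np.array(viewer.grab_frame('wrist')['hand_eye']);T=np.eye(4);T[:3,:3]=[[.918,.397,-.007],[.397,-.918,-.003],[-.008,0,-1]];T[:3,3]=[.5474,.0245,.1622];T=T@he
ana(dict(f,R=T[:3,:3],o=T[:3,3]),g)
E
python3 p.py
```

```text
line needle 2.5042224 centroid 2.516439137825368
[(np.float64(202.5), np.float64(69.7)), (np.float64(207.5), np.float64(69.4)), (np.float64(212.5), np.float64(69.6)), (np.float64(217.5), np.float64(69.3)), (np.float64(222.5), np.float64(69.5)), (np.float64(227.5), np.float64(69.2)), (np.float64(232.5), np.float64(69.3)), (np.float64(237.5), np.float64(69.4)), (np.float64(242.5), np.float64(69.5)), (np.float64(247.5), np.float64(70.8)), (np.float64(252.5), np.float64(71.7)), (np.float64(257.5), np.float64(72.4)), (np.float64(262.5), np.float64(72.8)), (np.float64(267.5), np.float64(73.2)), (np.float64(272.5), np.float64(73.2)), (np.float64(277.5), np.float64(73.0)), (np.float64(282.5), np.float64(72.8)), (np.float64(287.5), np.float64(72.3)), (np.float64(292.5), np.float64(71.4)), (np.float64(297.5), np.float64(70.4)), (np.float64(302.5), np.float64(69.9)), (np.float64(307.5), np.float64(70.1)), (np.float64(312.5), np.float64(70.0)), (np.float64(317.5), np.float64(70.2)), (np.float64(322.5), np.float64(70.3)), (np.float64(327.5), np.float64(70.3)), (np.float64(332.5), np.float64(70.3)), (np.float64(337.5), np.float64(70.3)), (np.float64(342.5), np.float64(70.1))]
line needle 2.4599156 centroid 2.4634348998262583
```

Two readings (98.3°: 2.460, 91.7°: 2.504) and the rim profiles put the summit at a handle angle of about 94°. I'll regrip, go back about 2°, and read once more.

Request:
apply_moves --plan '[[[-0.006,-0.04,0],[-0.009,0.015,0]],[[-0.006,-0.035,0],[0,0,0]],[[-0.004,-0.018,0],[0,0,0]],[[-0.002,-0.005,0.02],[0,0,0]],[[0,0,0.04],[0,0,0]],[[0,0,0.03],[0,0,0]],[[0,0,0.01],[0,0,0]],[[0,0,0],[0,0,0]]]'

```text
time_s: 34.15
tool_pos: [0.4987, 0.1223, 0.0652]
tcp_rot: [[0.917, 0.398, 0.009], [0.398, -0.917, -0.001], [0.008, 0.005, -1.0]]
contact_force: [-0.0, -0.2, 1.0]
finger_gap: 0.7
```

```bash
python3 - <<'E'
from n import *
s=robot.read_state();t=np.array(s['tool_pos']);R=np.array(s['tcp_rot']).reshape(3,3)
g=np.array([.4953,.1207,.119]);print(R.T@(g-(t-.057*R[:,2])),R[:,2])
E
```

```text
[-0.00332756  0.00033386  0.00319976] [ 0.00948945 -0.00139882 -0.999954  ]
```

Good enough for the grip: 3 mm off along the pads. Close and move back.

Request:
apply_moves --plan '[[[-0.002,0,0.002],[0,0,0]],[[0,0,0],[0,0,0]],[[0,0,0],[0,0,0]],[[0,0,0],[0,0,0]],[[0,0,0],[0,0,0]],[[0,0,0],[0,0,0]],[[0,0,0],[0,0,0]],[[0,0,0],[0,0,0]]]' --hand 0.0

```text
time_s: 35.15
tool_pos: [0.4986, 0.1234, 0.0658]
tcp_rot: [[0.917, 0.399, 0.013], [0.399, -0.917, 0.004], [0.014, 0.002, -1.0]]
contact_force: [0.1, 1.6, -3.4]
finger_gap: 0.202
```

Request:
apply_moves --plan '[[[-0.003,0,0],[0,0,0]],[[-0.003,0,0],[0,0,0]],[[0,0,0],[0,0,0]],[[0,0,0],[0,0,0]],[[0,0,0],[0,0,0]],[[0,0,0],[0,0,0]],[[0,0,0],[0,0,0]],[[0,0,0],[0,0,0]]]'

```text
time_s: 36.15
tool_pos: [0.497, 0.1225, 0.0658]
tcp_rot: [[0.917, 0.399, 0.021], [0.399, -0.917, 0.008], [0.022, 0.001, -1.0]]
contact_force: [1.3, 2.4, -4.5]
finger_gap: 0.202
```

```bash
python3 -c "
from n import *
D=np.array([.5124,.0858])-.1289*Y
print(needle(D,'side')[:2])"
```

```text
(2.623451117958096, 11)
```

Request:
apply_moves --plan '[[[0,0,0],[0,0,0]],[[0,0,0],[0,0,0]],[[0,0,0],[0,0,0]],[[0,0,0],[0,0,0]],[[0,0,-0.02],[0,0,0]],[[0,0.0,-0.04],[0,0,0]],[[0.0,0.03,-0.05],[0,0,0]],[[0.005,0.04,0],[0,0,0]]]' --hand 0.06

```text
time_s: 37.2
tool_pos: [0.5268, 0.0588, 0.1806]
tcp_rot: [[0.915, 0.403, 0.021], [0.403, -0.915, 0.004], [0.021, 0.004, -1.0]]
contact_force: [-0.1, -1.4, -0.3]
finger_gap: 0.701
```

Request:
apply_moves --plan '[[[0.005,0.02,0],[0,-0.02,0]],[[0.005,0.01,0],[0,0,0]],[[0,0,0],[0,0,0]],[[0,0,0],[0,0,0]],[[0,0,0],[0,0,0]],[[0,0,0],[0,0,0]],[[0,0,0],[0,0,0]],[[0,0,0],[0,0,0]]]'

```text
time_s: 38.2
tool_pos: [0.5472, 0.0349, 0.1809]
tcp_rot: [[0.915, 0.403, 0.001], [0.403, -0.915, -0.003], [0.0, 0.003, -1.0]]
contact_force: [-0.3, -1.0, -1.3]
finger_gap: 0.707
```

```bash
python3 m.py|head -3; python3 p.py | sed 's/np.float64//g'; python3 -c "
from h import *
save('z.png',grab('wrist')['img'])"
```

```text
((0.5125404596328735, 0.08603169769048691), 0.052095964550971985)
handle ((0.48885011672973633, 0.11851262301206589), 0.008014724589884281) 101.30362795785692 0.04020252301304253
needle (2.488866815208379, 88)
line needle 2.5005257 centroid 2.497482931978692
[((202.5), (69.4)), ((207.5), (69.5)), ((212.5), (69.4)), ((217.5), (69.6)), ((222.5), (69.1)), ((227.5), (69.6)), ((232.5), (69.1)), ((237.5), (69.4)), ((242.5), (69.3)), ((247.5), (69.9)), ((252.5), (71.0)), ((257.5), (72.1)), ((262.5), (72.7)), ((267.5), (72.8)), ((272.5), (72.8)), ((277.5), (73.1)), ((282.5), (72.9)), ((287.5), (72.4)), ((292.5), (71.7)), ((297.5), (70.9)), ((302.5), (69.7)), ((307.5), (70.0)), ((312.5), (69.8)), ((317.5), (70.0)), ((322.5), (69.8)), ((327.5), (70.0)), ((332.5), (70.0)), ((337.5), (70.2)), ((342.5), (70.0))]
line needle 2.4599109 centroid 2.4638501953032708
```

View pics/z.png

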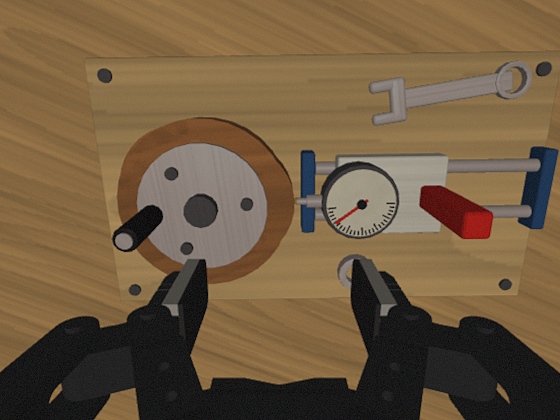

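```bash
cat > q.py <<'E'
from n import *
f=grab('wrist');he=np.array(f['hand_eye'])
def pose(R,t):
    T=np.eye(4);T[:3,:3]=R;T[:3,3]=t;T=T@he;return T[:3,:3],T[:3,3]
def holes(f):
    g=cv2.cvtColor(f['img'],cv2.COLOR_RGB2GRAY);k,l,st,ce=cv2.connectedComponentsWithStats((g<95).astype('uint8'))
    o=[];n=None
    for i in range(1,k):
        if 60<st[i,4]<2500:
            p=ray(f,ce[i],.081)[0,:2]-[.5125,.0858]
            if .03<np.linalg.norm(p)<.048 and st[i,4]<500: o.append((round(np.degrees(np.arctan2(p@Y,p@X))%360,1),round(np.linalg.norm(p)*1000,1),int(st[i,4])))
    return o
def img(n): return cv2.cvtColor(cv2.imread('pics/'+n),cv2.COLOR_BGR2RGB)
R,o=pose([[.912,.409,-.004],[.409,-.912,-.001],[-.004,-.001,-1]],[.50742,.04086,.14696]);print('g',holes(dict(f,img=img('g.png'),R=R,o=o)))
R,o=pose([[.918,.397,-.007],[.397,-.918,-.003],[-.008,0,-1]],[.5474,.0245,.1622]);print('m',holes(dict(f,img=img('m.png'),R=R,o=o)))
print('now',holes(f))
E
python3 q.py
```

```text
g [(np.float64(54.5), np.float64(36.4), 200), (np.float64(292.4), np.float64(35.6), 180), (np.float64(172.3), np.float64(37.1), 176)]
m [(np.float64(41.3), np.float64(36.1), 175), (np.float64(277.6), np.float64(35.3), 157), (np.float64(158.7), np.float64(37.6), 150)]
now [(np.float64(37.8), np.float64(35.9), 151), (np.float64(274.3), np.float64(35.5), 137), (np.float64(155.4), np.float64(37.6), 136)]
```

The image shows the hand at about 2.5 rad and the summit facing the tip at (297,202). The bolt holes give a better wheel angle: turned −137.2° so far, against about −140° from the rim profile. The needle fit puts the summit 1–2° further on. One small last correction of −2°.

Request:
apply_moves --plan '[[[-0.007,-0.04,0],[0,0,0]],[[-0.007,-0.035,0],[0,0,0]],[[-0.005,-0.02,0],[0,0,0]],[[-0.001,-0.005,0.03],[0,0,0]],[[0,0,0.04],[0,0,0]],[[0,0,0.035],[0,0,0]],[[0,0,0.01],[0,0,0]],[[0,0,0],[0,0,0]]]'

```text
time_s: 39.45
tool_pos: [0.492, 0.12, 0.0655]
tcp_rot: [[0.916, 0.401, 0.01], [0.401, -0.916, -0.004], [0.008, 0.007, -1.0]]
contact_force: [0.5, -0.5, 0.1]
finger_gap: 0.701
```

```bash
python3 - <<'E'
from n import *
s=robot.read_state();t=np.array(s['tool_pos']);R=np.array(s['tcp_rot']).reshape(3,3)
g=np.array([.4915,.1198,.119]);print(R.T@(g-(t-.057*R[:,2])),R[:,2])
E
```

```text
[-0.00016046  0.00036395  0.00345606] [ 0.00996176 -0.00372133 -0.99994346]
```

Well centred. Close, nudge, release, look.

Request:
apply_moves --plan '[[[0,0,0.001],[0,0,0]],[[0,0,0],[0,0,0]],[[0,0,0],[0,0,0]],[[0,0,0],[0,0,0]],[[0,0,0],[0,0,0]],[[0,0,0],[0,0,0]],[[0,0,0],[0,0,0]],[[0,0,0],[0,0,0]]]' --hand 0.0

```text
time_s: 40.45
tool_pos: [0.4945, 0.1212, 0.0675]
tcp_rot: [[0.916, 0.401, 0.015], [0.401, -0.916, -0.001], [0.013, 0.007, -1.0]]
contact_force: [-0.6, 1.6, -2.7]
finger_gap: 0.196
```

Request:
apply_moves --plan '[[[0.0025,0,0],[0,0,0]],[[0.0025,0,0],[0,0,0]],[[0,0,0],[0,0,0]],[[0,0,0],[0,0,0]],[[0,0,0],[0,0,0]],[[0,0,0],[0,0,0]],[[0,0,0],[0,0,0]],[[0,0,0],[0,0,0]]]'

```text
time_s: 41.45
tool_pos: [0.4944, 0.1212, 0.0674]
tcp_rot: [[0.916, 0.401, 0.006], [0.401, -0.916, -0.006], [0.003, 0.007, -1.0]]
contact_force: [-1.6, -0.2, -0.9]
finger_gap: 0.2
```

Request:
apply_moves --plan '[[[0,0,0],[0,0,0]],[[0,0,0],[0,0,0]],[[0,0,0],[0,0,0]],[[0,0,0],[0,0,0]],[[0,0,-0.02],[0,0,0]],[[0,0.0,-0.04],[0,0,0]],[[0.0,0.03,-0.05],[0,0,0]],[[0.005,0.04,0],[0,0,0]]]' --hand 0.06

```text
time_s: 42.45
tool_pos: [0.5281, 0.0596, 0.1819]
tcp_rot: [[0.914, 0.404, 0.01], [0.405, -0.914, -0.008], [0.006, 0.011, -1.0]]
contact_force: [1.1, -0.4, -0.7]
finger_gap: 0.7
```

Request:
apply_moves --plan '[[[0.005,0.02,0],[0,0,0]],[[0.005,0.01,0],[0,0,0]],[[0,0,0],[0,0,0]],[[0,0,0],[0,0,0]],[[0,0,0],[0,0,0]],[[0,0,0],[0,0,0]],[[0,0,0],[0,0,0]],[[0,0,0],[0,0,0]]]'

```text
time_s: 43.45
tool_pos: [0.548, 0.0369, 0.1802]
tcp_rot: [[0.914, 0.405, 0.005], [0.405, -0.914, -0.006], [0.002, 0.007, -1.0]]
contact_force: [0.3, -0.8, 0.3]
finger_gap: 0.707
```

```bash
python3 q.py|tail -1; python3 p.py | sed 's/np.float64//g'
```

```text
now [(np.float64(37.2), np.float64(36.0), 151), (np.float64(274.0), np.float64(35.7), 140), (np.float64(155.1), np.float64(37.5), 136)]
line needle 2.4898634 centroid 2.5018256669272207
[((202.5), (69.6)), ((207.5), (69.4)), ((212.5), (69.4)), ((217.5), (69.5)), ((222.5), (69.2)), ((227.5), (69.4)), ((232.5), (69.2)), ((237.5), (69.3)), ((242.5), (69.1)), ((247.5), (70.1)), ((252.5), (70.9)), ((257.5), (72.1)), ((262.5), (72.7)), ((267.5), (73.0)), ((272.5), (73.4)), ((277.5), (73.0)), ((282.5), (73.0)), ((287.5), (72.4)), ((292.5), (71.6)), ((297.5), (70.8)), ((302.5), (69.7)), ((307.5), (70.1)), ((312.5), (69.8)), ((317.5), (69.9)), ((322.5), (70.1)), ((327.5), (70.1)), ((332.5), (70.1)), ((337.5), (70.1)), ((342.5), (70.1))]
line needle 2.4599118 centroid 2.463889236871136
```

The nudge only took up slack (−0.4°). The best estimate is still about 2° further, so I'll do one more with a larger command.

Request:
apply_moves --plan '[[[-0.007,-0.04,0],[0.004,-0.005,0]],[[-0.007,-0.034,0],[0,0,0]],[[-0.005,-0.02,0],[0,0,0]],[[-0.001,-0.004,0.03],[0,0,0]],[[0,0,0.04],[0,0,0]],[[0,0,0.035],[0,0,0]],[[0,0,0.008],[0,0,0]],[[0,0,0],[0,0,0]]]'

```text
time_s: 44.6
tool_pos: [0.493, 0.1199, 0.067]
tcp_rot: [[0.915, 0.403, 0.008], [0.403, -0.915, -0.004], [0.005, 0.007, -1.0]]
contact_force: [0.5, -0.9, 0.6]
finger_gap: 0.703
```

Request:
apply_moves --plan '[[[0,0,0],[0,0,0]],[[0,0,0],[0,0,0]],[[0,0,0],[0,0,0]],[[0,0,0],[0,0,0]],[[0,0,0],[0,0,0]],[[0,0,0],[0,0,0]],[[0,0,0],[0,0,0]],[[0,0,0],[0,0,0]]]' --hand 0.0

```text
time_s: 45.6
tool_pos: [0.4952, 0.1216, 0.0702]
tcp_rot: [[0.915, 0.404, 0.012], [0.404, -0.915, -0.0], [0.011, 0.005, -1.0]]
contact_force: [0.4, 1.6, -1.9]
finger_gap: 0.196
```

Request:
apply_moves --plan '[[[0.003,0,0],[0,0,0]],[[0.003,0,0],[0,0,0]],[[0.0015,0,0],[0,0,0]],[[0,0,0],[0,0,0]],[[0,0,0],[0,0,0]],[[0,0,0],[0,0,0]],[[0,0,0],[0,0,0]],[[0,0,0],[0,0,0]]]'

```text
time_s: 46.6
tool_pos: [0.4957, 0.1219, 0.0701]
tcp_rot: [[0.915, 0.403, -0.0], [0.403, -0.915, -0.007], [-0.003, 0.006, -1.0]]
contact_force: [-2.5, 0.9, 0.1]
finger_gap: 0.202
```

Request:
apply_moves --plan '[[[0,0,0],[0,0,0]],[[0,0,0],[0,0,0]],[[0,0,0],[0,0,0]],[[0,0,0],[0,0,0]],[[0,0,-0.02],[0,0,0]],[[0,0.0,-0.04],[0,0,0]],[[0.0,0.03,-0.05],[0,0,0]],[[0.005,0.04,0],[0,0,0]]]' --hand 0.06

```text
time_s: 47.6
tool_pos: [0.531, 0.0605, 0.1847]
tcp_rot: [[0.913, 0.407, 0.005], [0.407, -0.913, -0.009], [0.001, 0.01, -1.0]]
contact_force: [0.8, 0.1, 0.2]
finger_gap: 0.704
```

Request:
apply_moves --plan '[[[0.005,0.02,0],[0,0,0]],[[0.005,0.01,0],[0,0,0]],[[0,0,0],[0,0,0]],[[0,0,0],[0,0,0]],[[0,0,0],[0,0,0]],[[0,0,0],[0,0,0]],[[0,0,0],[0,0,0]],[[0,0,0],[0,0,0]]]'

```text
time_s: 48.6
tool_pos: [0.5509, 0.0378, 0.183]
tcp_rot: [[0.913, 0.407, 0.0], [0.407, -0.913, -0.007], [-0.003, 0.007, -1.0]]
contact_force: [-0.1, -0.2, 0.4]
finger_gap: 0.701
```

```bash
python3 q.py|tail -1; python3 p.py | sed 's/np.float64//g'
```

```text
now [(np.float64(35.9), np.float64(35.8), 147), (np.float64(272.4), np.float64(35.6), 133), (np.float64(153.9), np.float64(37.5), 134)]
line needle 2.5083706 centroid 2.51294898699822
[((202.5), (69.6)), ((207.5), (69.3)), ((212.5), (69.6)), ((217.5), (69.4)), ((222.5), (69.3)), ((227.5), (69.5)), ((232.5), (69.2)), ((237.5), (69.2)), ((242.5), (69.4)), ((247.5), (70.4)), ((252.5), (71.6)), ((257.5), (72.1)), ((262.5), (72.9)), ((267.5), (73.0)), ((272.5), (73.1)), ((277.5), (73.1)), ((282.5), (72.7)), ((287.5), (72.4)), ((292.5), (71.6)), ((297.5), (70.7)), ((302.5), (69.7)), ((307.5), (69.9)), ((312.5), (69.7)), ((317.5), (70.2)), ((322.5), (70.1)), ((327.5), (70.3)), ((332.5), (70.1)), ((337.5), (70.3)), ((342.5), (70.1))]
line needle 2.4599156 centroid 2.4637171340591113
```

```bash
python3 -c "
from bench import robot
print(robot.sign_off(), robot.read_state()['contact_force'])"
```

```text
the job is handed in; nothing more can be done
the job is handed in; nothing more can be done
```

I slid the gauge in by its red post to a reading of about 1.57 rad (6.3 mm, near mid-scale). I then carried the wheel round clockwise by its handle until the plunger rested on the highest spot, let go and lifted clear. The job was handed in at about 49 s of the 72 s.

**Last checks**
- **Needle:** the hand reads about 2.51 rad (10.0 mm), the highest of the readings taken around the summit. That is short of the 12 mm end stop.
- **Wheel angle:** the bolt holes show a turn of −139.0°. The rim profile from the camera put the summit at about −140°. Fitting the needle readings gave −137° to −139°, so the two differ by 1–3°.
- **Height gain:** I measured a rise of about 3.7 mm against the nominal 4 mm. I put the shortfall down to dial-reading bias from the camera, but did not confirm that.
- **Lesser bump:** at about 181° in the starting position, located by camera only. The turn did not pass it under the plunger.

**Disagreements and limits**
- **Fingertips:** they stand about 40 mm behind the reported TCP, contrary to the interface text. The first closing was therefore on air above the post, without contact.
- **Bystanders:** the spanner and collar looked untouched in the last pictures. I did not measure their positions or re-check the other loose items after the moves.

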